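# Seat the tailstock centre in the bangle mandrel and clamp it with the cam lever

### The job

The mandrel with its stack of bangles has to be held between centres before it can be polished. Push the tailstock's sliding quill in by its knob until the point beds firmly in the centre hole in the mandrel's end and stays bedded with no play, feeling your way and not forcing it; then flip the upright cam lever over centre, back and right down to its stop, to lock the quill there, again without forcing it. Leave the plate, the spare wheel and the polish bar where they are.

Things in the scene. Friction and masses are not known exactly. Their poses are not given: they have to be found in the camera images.
- lathe: Polishing lathe, one fixed unit along y: bed board 160x795x30 mm, motor at +y, grey cast tailstock at -y. Origin on the bench under the quill lock; z up; +y runs from tailstock to motor; the lever side is -x. Axis of mandrel and quill: x=0, 101 mm up. The tailstock's round barrel (48 mm across) spans y=-85..30 mm; on it the lock's boss, x=-24..24, y=-25..25, top 149 mm up.
- quill: Quill: steel rod 22 mm across sliding only along y in the tailstock, black palm knob (40 mm across, 22 mm long in y) at its -y end, 60 degree point at its +y end, tip 241 mm ahead of the origin. Origin: middle of the knob, on the axis; axes as the lathe. Starts at y=-175..-160 mm of the lathe; 60 mm travel. Drag 4 N + 0.8 N per 10 mm/s; stays where left, then keeps over 3 N on a bedded point.
- mandrel: Wooden mandrel, 150 mm long, 52 to 58 mm thick, with seven bangles (65 mm across), on the spindle. Origin: middle of its tailstock-side face, on the axis; axes as the lathe. The point beds on a brass bush 8 to 24 mm inside this face, in a 25 mm bore: how deep must be felt. It gives 0.06 mm per N. To bed, the point must press over 7 N (aim for 11, drag extra); over 16 N splits it.
- lever: Cam lever of the quill lock, bright flat steel 16 mm wide, 10 mm thick, 96 mm long. Origin: pivot, 50 mm to -x of the lathe axis, 135 mm up. z axis along the lever to its end, x along the pivot. Open (start): upright. It turns about +x, its end towards -y, to a stop where it lies level, back along the tailstock. Pushing face: its y=+10.5 mm, z=45..95 mm (faces the motor; on top when closed). Never press over 30 N.
- lever_tip (a point): Middle of the lever's far end (its frame: y 5.5, z 96 mm). The lever works a stiff spring toggle and the brake on the quill: the push needed near the end grows to about 13 N at 0.7 to 0.9 rad from upright, then fades to nothing over centre at about 1.28 rad; from there it snaps to its stop (1.55 rad from upright) by itself and stays, the quill locked. Let go sooner, it springs back upright.
- bangle_plate: Bystander: a blue plastic plate, 210 mm across, 22 mm high, with a heap of loose-looking bangles; origin under its middle.
- spare_wheel: Bystander: a spare white felt polishing wheel lying flat, 90 mm across, 29 mm high; origin under its middle.
- polish_bar: Bystander: a reddish-brown bar of polishing compound half wrapped in paper, 110 x 42 x 34 mm; origin under its middle.

How it is judged:
By the outcome, as a careful person would: the job done as asked, in the order asked, and still so for the second after the job is handed in, with the robot touching nothing.
It also fails if it takes over 64 s, if anything falls off the work surface, if the arm or the gripper's body presses on something with over 40 N, if the wrist force passes 120 N, or if a joint passes its speed limit or range.

### The arm

A 7-joint arm with a two-finger parallel gripper is mounted at the origin on the work surface. World frame = base frame: x ahead of the robot, y to its left, z up, the work surface at z = 0. Lengths are in m, angles in rad, forces in N, time in s.
With the tool pointing down it reaches from about 0.35 to 0.9 m from the base axis. Payload 8.1 kg.
Tool frame: the origin (TCP) lies on the centre line of the jaws, within the pads' length; the fingertips stand 14 mm ahead of it and the grasp point (between the pads) lies 5 mm behind it; z points along the fingers, y is the direction in which the jaws open and shut (so a half turn about z gives the same grasp; the last joint's range is limited). The gripper opens to 92 mm and grips with 3 to 60 N. Pads are 19 mm wide; open, the fingers measure 130 mm over their backs; the gripper's body (75 mm by 190 mm) begins 47 mm behind the grasp point.
Start: joints at [-1.3, 0.434, 0.025, 1.573, -0.012, 1.134, -0.075], TCP at [0.228, 0.582, 0.241] pointing down, gripper open.
Joint ranges: [-2.62, 2.62], [-0.44, 2.09], [-1.27, 1.32], [0.08, 2.57], [-1.32, 4.46], [0.12, 2], [-2.74, 2.74]. Speed limits (rad/s): [2.22, 2.22, 3.01, 3.01, 3.14, 3.14, 3.14].

### API

Orientations are given as a rotation vector (axis times angle).
In Python, from cell import observe, eyes, arm gives the robot as it stands.
- The arm moves only by the tool step_arm, never from a script. Its argument "series" is a list that holds one entry, the list of rows, each a list of 5 numbers: the finger opening in m, from 0 to 0.0918, then the shift along the world's x, y, z in m, then the turn about the world's z in degrees. In form: [[[hand, dx, dy, dz, spin], ...]]. A call has 1 to 20 rows; each row is the pose to reach, as a shift and turn from the pose measured when the call began; what a row does not reach only later rows make up. A row lasts 1/12 s, in which the tool goes at most 41.7 mm and 7.16 degrees, less where a joint would pass 70% of its speed; a pose out of reach is approached as far as the arm can. A call with a gripper value outside its range is refused whole. The fingers move at their own pace and stop on an object; "squeeze" is the grip in N (left out, the last holds). Time passes only in rows, so rows that repeat a pose let the fingers close. It gives the time, the measured TCP pose, the force and the opening at its end, in the units of the state.
- observe(): the state, without advancing time (a new reading comes with each control period).
- eyes.get_image(name): name is "scene" or "side" or "wrist"; returns (picture, depth): 420x560x3 uint8, red, green, blue; 420x560 float32, m along the optical axis (not along the pixel's ray), 0 where there is no reading.
- eyes.camera_params(name): a dict with "intrinsics" (3x3 intrinsics, pixels), "position" and "attitude" of the camera in the world. Camera axes: x right, y down, z forward; pixel columns grow to the right and rows downward; lengths in m; the calibration is good to about 2 mm. A picture is of the moment at which its call begins: read the wrist's pose just before it. camera_params takes no time and is no camera call; for the wrist camera it gives the pose at the moment of the call.
- arm.sign_off(): hands the job in, once; it reports no verdict.
The state is a dict: "clock": time; "joints": joint angles; "dq": joint speeds; "joint_efforts": joint torques, N m; "position": TCP position; "ee_rot": TCP orientation; "force": force on the tool from outside, world axes, zero at the start; "ft_torque": the same for the moment, N m; "width": opening from 0.0 (shut) to 1.0 (fully open).
Only numpy, scipy, OpenCV 4.12 (cv2) and the standard library are available. Lean on these libraries where they do the work, as an engineer would, in place of code of your own. Each camera call takes 0.05 s, during which the arm holds its last target.

## Working session

There is one attempt and no reset: what is moved stays moved. The work goes in short steps, Python scripts to look and compute and a tool call to move; the robot and the scene stay as the last step left them, time stands still between calls to the robot, and variables do not carry over. Pictures are saved under pics/ and viewed, and the job is handed in when it is done.

Besides the shell and the picture viewer there is one more tool, called after "Request:" in YAML: its name, and indented under it one key for each argument. step_arm: Moves the arm, as the interface text tells. Its arguments: {"type":"object","properties":{"series":{"type":"array"},"squeeze":{"type":"number"}},"required":["series"]}

```bash
mkdir -p pics; ls
cat > h.py <<'E'
import numpy as np, cv2
from cell import observe, eyes, arm
E
python3 - <<'E'
from h import *
s=observe()
for k,v in s.items(): print(k,np.round(v,4))
for n in ["scene","side","wrist"]:
    p=eyes.camera_params(n); print(n,p)
    im,d=eyes.get_image(n); cv2.imwrite(f"pics/{n}0.png",im[:,:,::-1]); np.save(f"{n}0.npy",d)
    np.save(f"{n}0c.npy",p,allow_pickle=True)
E
```

```text
pics
clock 0.0
joints [-1.2996  0.4352  0.025   1.5741 -0.0116  1.134  -0.0751]
dq [-0.0007  0.0009  0.0003 -0.0005 -0.0006 -0.0015 -0.0005]
joint_efforts [-1.00000e-03 -6.67833e+01  9.84500e-01 -3.14470e+01 -6.05000e-02
  4.29000e-02  2.00000e-04]
position [0.2281 0.5814 0.24  ]
ee_rot [-5.8390e-01 -3.0867e+00  2.4000e-03]
force [-0.0605  0.4303 -0.4145]
ft_torque [ 0.0389  0.0458 -0.0123]
width 0.9995
scene {'intrinsics': array([[462.93963301,   0.        , 279.18160761],
       [  0.        , 462.93963301, 212.75248264],
       [  0.        ,   0.        ,   1.        ]]), 'position': array([1.01239717, 0.82265859, 0.80154473]), 'attitude': array([-0.74378854, -2.51201423,  1.26301262])}
side {'intrinsics': array([[414.51301327,   0.        , 283.12048138],
       [  0.        , 414.51301327, 212.24607426],
       [  0.        ,   0.        ,   1.        ]]), 'position': array([ 0.11302846, -0.42267708,  0.80115019]), 'attitude': array([-2.20924471,  0.87843695, -0.3631981 ])}
wrist {'intrinsics': array([[319.75980586,   0.        , 277.93540197],
       [  0.        , 319.75980586, 209.32916164],
       [  0.        ,   0.        ,   1.        ]]), 'position': array([0.1647426 , 0.60636384, 0.38438999]), 'attitude': array([2.41349748, 1.64546446, 0.20834999])}
```

View pics/scene0.png

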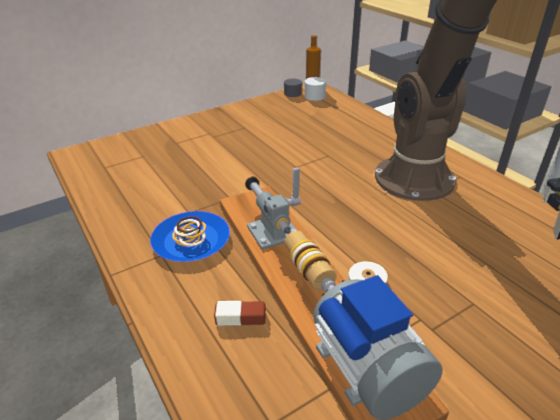

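View pics/side0.png

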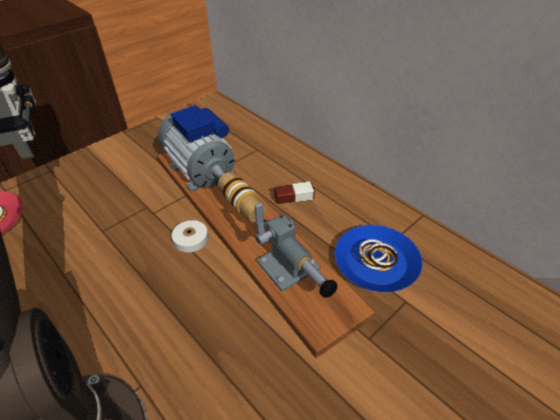

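View pics/wrist0.png

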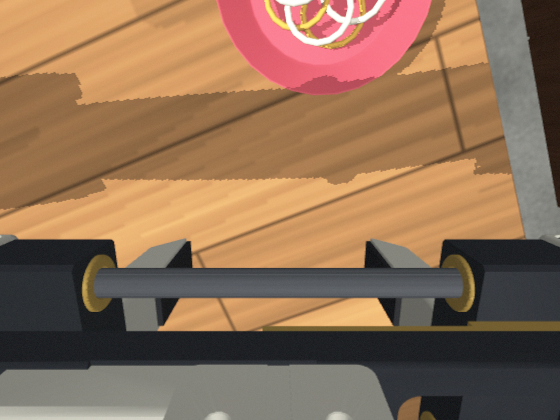

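The scene view shows the lathe with its knob at about (252,183), lever at (296,183) and mandrel at (308,260). In the side view the knob is at (328,289) and the lever at (260,220). A red plate (not the listed one) lies near the start pose. Next I'll measure the knob, lever and axis.

```bash
cat >> h.py <<'E'
from scipy.spatial.transform import Rotation as R
def cam(n): return eyes.camera_params(n)
def pts(d,p,uv):
    K=p['intrinsics'];uv=np.atleast_2d(uv).astype(float)
    z=d[uv[:,1].astype(int),uv[:,0].astype(int)]
    r=np.c_[(uv[:,0]-K[0,2])/K[0,0],(uv[:,1]-K[1,2])/K[1,1],np.ones(len(uv))]*z[:,None]
    return R.from_rotvec(p['attitude']).apply(r)+p['position']
def ray(p,uv):
    K=p['intrinsics'];r=np.array([(uv[0]-K[0,2])/K[0,0],(uv[1]-K[1,2])/K[1,1],1.])
    return p['position'],R.from_rotvec(p['attitude']).apply(r)
def onplane(p,uv,z):
    o,r=ray(p,uv);return o+r*(z-o[2])/r[2]
def tri(p1,u1,p2,u2):
    o1,r1=ray(p1,u1);o2,r2=ray(p2,u2)
    a,_,_,_=np.linalg.lstsq(np.c_[r1,-r2],o2-o1,rcond=None)
    q1=o1+a[0]*r1;q2=o2+a[1]*r2
    return (q1+q2)/2,np.linalg.norm(q1-q2)
def proj(p,X):
    c=R.from_rotvec(p['attitude']).inv().apply(np.atleast_2d(X)-p['position'])
    K=p['intrinsics'];return np.c_[c[:,0]/c[:,2]*K[0,0]+K[0,2],c[:,1]/c[:,2]*K[1,1]+K[1,2]]
E
python3 - <<'E'
from h import *
for n,(x0,y0,x1,y1) in dict(scene=(220,150,350,300),side=(210,160,380,340)).items():
    im=cv2.imread(f"pics/{n}0.png");c=im[y0:y1,x0:x1]
    cv2.imwrite(f"pics/{n}0z.png",cv2.resize(c,None,fx=4 if n=='scene' else 3.3,fy=4 if n=='scene' else 3.3,interpolation=cv2.INTER_CUBIC))
    d=np.load(f"{n}0.npy");p=cam(n)
    v,u=np.mgrid[y0:y1,x0:x1];uv=np.c_[u.ravel(),v.ravel()];P=pts(d,p,uv)
    col=c.reshape(-1,3).astype(int)
    k=(col.max(1)<45)&(P[:,2]>.06)
    print(n,'knob',k.sum(),P[k].min(0),P[k].max(0),np.median(P[k],0), uv[k].mean(0))
    h=P[:,2]>.165
    print('high',h.sum(),P[h].mean(0),P[h].min(0),P[h].max(0))
    t=P[:,2]>P[h][:,2].max()-.012
    print('tip',uv[t].mean(0),P[t].mean(0))
E
```

```text
scene knob 42 [ 0.50446645 -0.12648632  0.09471489] [1.01239717 0.82265859 0.80154473] [ 0.52574731 -0.12079247  0.11372875] [250.47619048 181.88095238]
high 464 [0.63423766 0.33729266 0.29278364] [0.48028627 0.04473208 0.16509965] [1.01239717 0.82265859 0.80154473]
tip [286.25333333 232.        ] [1.01239717 0.82265859 0.80154473]
side knob 236 [ 0.11302846 -0.42267708  0.06028832] [0.63725486 0.3495066  0.80115019] [ 0.50852786 -0.12929334  0.11229666] [317.53389831 278.16101695]
high 334 [ 0.33668166 -0.14042298  0.44242577] [ 0.11302846 -0.42267708  0.16520092] [0.49548833 0.05657779 0.80115019]
tip [298.08208955 249.96268657] [ 0.11302846 -0.42267708  0.80115019]
```

View pics/scene0z.png

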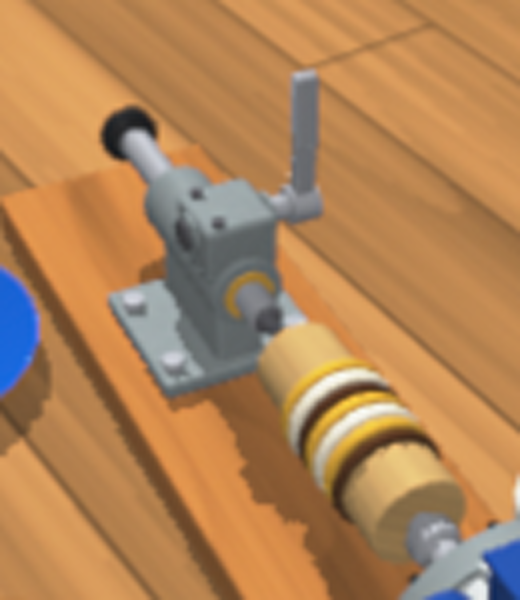

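View pics/side0z.png

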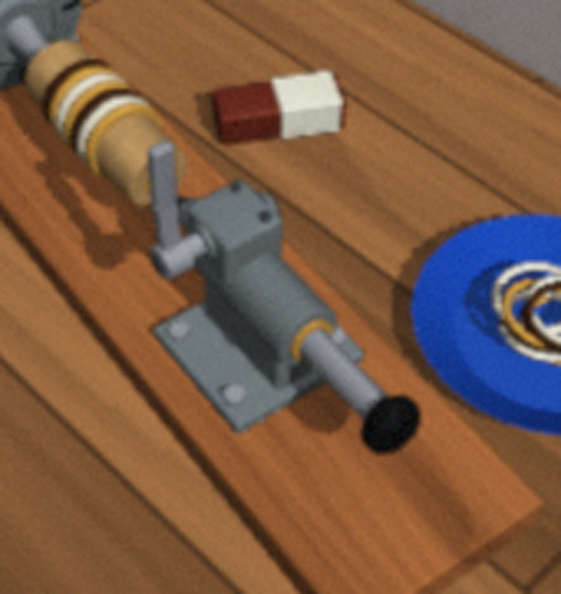

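Run:
```python
from h import *
allP=[];allC=[];src=[]
for n in ("scene","side"):
    im=cv2.imread(f"pics/{n}0.png");d=np.load(f"{n}0.npy");p=cam(n)
    v,u=np.mgrid[0:420,0:560];uv=np.c_[u.ravel(),v.ravel()];P=pts(d,p,uv);ok=d.ravel()>.1
    C=im.reshape(-1,3)
    ok&=(P[:,0]>.3)&(P[:,0]<.9)&(P[:,1]>-.3)&(P[:,1]<.75)&(P[:,2]>-.02)&(P[:,2]<.27)
    P=P[ok];C=C[ok].astype(int);uv=uv[ok]
    hsv=cv2.cvtColor(C[None].astype(np.uint8),cv2.COLOR_BGR2HSV)[0].astype(int)
    wood=hsv[:,1]>90
    b=(P[:,2]>.022)&(P[:,2]<.038)&wood
    rect=cv2.minAreaRect(P[b][:,:2].astype(np.float32)); print(n,'board',b.sum(),rect,P[b][:,2].mean())
    k=(C.max(1)<50)&(P[:,2]>.07)&(P[:,1]<0)
    print('knob',k.sum(),P[k].min(0),P[k].max(0),P[k].mean(0),uv[k].mean(0))
    h=(P[:,2]>.172)&(P[:,1]<.12)
    print('lever',h.sum(),P[h].mean(0),P[h].min(0),P[h].max(0),uv[h][P[h][:,2].argmax()])
    m=(P[:,2]>.142)&(P[:,2]<.154)&(P[:,1]>-.1)&(P[:,1]<.12)&(hsv[:,1]<80)
    print('bosstop',m.sum(),P[m].mean(0),cv2.minAreaRect(P[m][:,:2].astype(np.float32)) if m.sum()>5 else '')
    # high z points = mandrel tops
    t=(P[:,2]>.118)&(P[:,2]<.14)&(hsv[:,1]>70)&(P[:,1]>0.03)&(P[:,1]<.35)
    if t.sum()>10:
        q=P[t][:,:2];l=cv2.fitLine(q.astype(np.float32),cv2.DIST_L2,0,.01,.01).ravel();print('mandrel',t.sum(),l,q.min(0),q.max(0))
    allP.append(P)
np.savez('cloud.npz',a=allP[0],b=allP[1])
```

```text
scene board 7522 ((0.6142938137054443, 0.1946258246898651), (0.39338943362236023, 0.8240854740142822), 1.8251270055770874) 0.030566124463809352
knob 53 [ 0.50446645 -0.12648632  0.09356692] [ 0.53347164 -0.11246272  0.12294715] [ 0.52224292 -0.12070661  0.11223907] [250.30188679 181.8490566 ]
lever 157 [0.49078185 0.05457845 0.20453311] [0.48028627 0.04473208 0.17212449] [0.49925878 0.05921708 0.23367139] [298 168]
bosstop 350 [0.53396001 0.04516675 0.14841499] ((0.5253085494041443, 0.04193046689033508), (0.05146123841404915, 0.08775587379932404), 89.818603515625)
mandrel 909 [0.15955785 0.9871886  0.5669717  0.22037221] [0.48071026 0.05758071] [0.59578754 0.28636262]
side board 8875 ((0.6137880682945251, 0.19486582279205322), (0.3950822055339813, 0.8198539614677429), 1.5216325521469116) 0.0297436865280998
knob 229 [ 0.49463062 -0.13813749  0.07024014] [ 0.52561438 -0.00306142  0.12237343] [ 0.50823046 -0.12059016  0.10945804] [324.76419214 286.32751092]
lever 180 [0.48667832 0.04878126 0.20577981] [0.47969165 0.0444842  0.17247765] [0.49548833 0.05657779 0.23181611] [260 204]
bosstop 495 [0.52736491 0.03726168 0.14779828] ((0.5229353904724121, 0.03979426622390747), (0.049747809767723083, 0.0913081094622612), 83.2249526977539)
mandrel 663 [0.19441779 0.9809188  0.55720204 0.20605937] [0.47618164 0.03515145] [0.64454214 0.34611085]
```

Run:
```python
from h import *
for n in ("scene","side"):
    im=cv2.imread(f"pics/{n}0.png");d=np.load(f"{n}0.npy");p=cam(n)
    v,u=np.mgrid[0:420,0:560];uv=np.c_[u.ravel(),v.ravel()];P=pts(d,p,uv)
    b=((d.ravel()>.1)&(abs(P[:,2]-.03)<.007)&(P[:,0]>.4)&(P[:,0]<.8)&(P[:,1]<.8)).reshape(420,560).astype(np.uint8)
    hsv=cv2.cvtColor(im,cv2.COLOR_BGR2HSV); b&=((hsv[...,1]>90)&(hsv[...,0]<25)).astype(np.uint8)
    b=cv2.morphologyEx(b,cv2.MORPH_OPEN,np.ones((3,3)))
    q=P[(b.ravel()>0)][:,:2]
    # rotate by yaw guesses; edges via per-bin min/max
    c=np.array([.57,.22])
    yaw=-.14
    for it in range(4):
        e=np.array([-np.sin(yaw),np.cos(yaw)]);x=np.array([np.cos(yaw),np.sin(yaw)])
        s=(q-c)@e;w=(q-c)@x
        k=abs(w)<.12
        L=[];H=[];S=[]
        for a in np.arange(-.35,.3,.02):
            m=k&(s>a)&(s<a+.02)
            if m.sum()<8: continue
            L.append(w[m].min());H.append(w[m].max());S.append(a+.01)
        L,H,S=map(np.array,(L,H,S))
        def fit(y):
            m=np.ones(len(y),bool)
            for _ in range(6):
                f=np.polyfit(S[m],y[m],1);r=abs(y-np.polyval(f,S));m=r<max(.004,np.median(r)*1.5)
            return f,m.sum()
        fl,fh=fit(L),fit(H)
        print(n,np.round(yaw,4),fl,fh,len(S), 'smin',s[k&(abs(w)<.06)].min())
        yaw+= -np.average([fl[0][0],fh[0][0]],weights=[fl[1],fh[1]])
```

```text
scene -0.14 (array([0.16608116, 0.00835363]), np.int64(19)) (array([4.59265306e-05, 7.36368107e-02]), np.int64(31)) 33 smin -0.4207949040906326
scene -0.2031 (array([0.1026098 , 0.00990104]), np.int64(19)) (array([-0.06293099,  0.07391234]), np.int64(30)) 33 smin -0.4251157586123512
scene -0.2044 (array([0.11193518, 0.00982371]), np.int64(18)) (array([-0.06423108,  0.0739502 ]), np.int64(30)) 33 smin -0.4251692019311941
scene -0.2062 (array([0.10834609, 0.01084851]), np.int64(17)) (array([-0.06605552,  0.07395891]), np.int64(30)) 33 smin -0.42524577827585525
side -0.14 (array([ 0.00088232, -0.08683734]), np.int64(33)) (array([-0.25457583,  0.00801893]), np.int64(22)) 33 smin -0.4193260207410223
side -0.0387 (array([ 0.10205892, -0.08739966]), np.int64(33)) (array([-0.15580273,  0.01159712]), np.int64(22)) 33 smin -0.4231408707065392
side -0.0376 (array([ 0.10306332, -0.08739664]), np.int64(33)) (array([-0.15471828,  0.01159976]), np.int64(22)) 33 smin -0.4231628518397483
side -0.0376 (array([ 0.10311287, -0.0873969 ]), np.int64(33)) (array([-0.15466902,  0.01159988]), np.int64(22)) 33 smin -0.42316383853690354
```

```bash
cat >> h.py <<'E'
yaw=-.1405
EY=np.array([-np.sin(yaw),np.cos(yaw),0]);EX=np.array([np.cos(yaw),np.sin(yaw),0])
A0=np.array([.57,.22,0])-.0066*EX
def lat(P): P=np.atleast_2d(P)-A0; return np.c_[P@EX,P@EY,P[:,2]]
E
python3 - <<'E'
from h import *
def rng(q): return np.round(np.percentile(q,[2,50,98],axis=0),4).tolist(),len(q)
for n in ("scene","side"):
    im=cv2.imread(f"pics/{n}0.png");d=np.load(f"{n}0.npy");p=cam(n)
    v,u=np.mgrid[0:420,0:560];uv=np.c_[u.ravel(),v.ravel()];P=pts(d,p,uv);ok=(d.ravel()>.1)
    hsv=cv2.cvtColor(im,cv2.COLOR_BGR2HSV).reshape(-1,3);Q=lat(P);C=im.reshape(-1,3)
    grey=hsv[:,1]<80
    r=ok&(abs(Q[:,0])<.03)&(Q[:,1]<0)&(abs(Q[:,2]-.149)<.004)
    print(n,'boss',rng(Q[r]))
    r=ok&(abs(Q[:,0]+.05)<.025)&(Q[:,1]<0)&(Q[:,1]>-.35)&(Q[:,2]>.165)
    print('lever',rng(Q[r]), 'max',Q[r].max(0))
    r=ok&(abs(Q[:,0])<.04)&(Q[:,1]<-.3)&(Q[:,1]>-.42)&(Q[:,2]>.07)&(Q[:,2]<.13)&(C.max(1)<60)
    print('knob',rng(Q[r]),Q[r].min(0),uv[r].min(0),uv[r].max(0),uv[r].mean(0))
    r=ok&(abs(Q[:,0])<.04)&(Q[:,1]<.1)&(Q[:,1]>-.15)&(Q[:,2]>.1)&(hsv[:,1]>80)
    print('mandrel',rng(Q[r]))
    r=ok&(abs(Q[:,0])<.01)&(Q[:,1]<-.17)&(Q[:,1]>-.33)&(Q[:,2]>.1)&(Q[:,2]<.14)
    print('barrel/quill',rng(Q[r]))
E
```

```text
scene boss ([[-0.0264, -1.877, 0.1456], [0.0013, -0.181, 0.1497], [0.0258, -0.1583, 0.1526]], 274)
lever ([[-0.0569, -0.1809, 0.1668], [-0.048, -0.1746, 0.2022], [-0.0417, -0.1716, 0.2331]], 168) max [-0.04024033 -0.16995531  0.23367139]
knob ([[-0.0113, -0.3505, 0.0938], [0.0097, -0.3443, 0.1141], [0.0186, -0.3388, 0.1217]], 63) [-0.01323196 -0.3536676   0.08846483] [246 178] [257 189] [250.36507937 181.96825397]
mandrel ([[-0.0245, -0.0829, 0.1026], [0.0098, 0.0182, 0.1247], [0.0307, 0.0631, 0.1342]], 1257)
barrel/quill ([[-0.0092, -0.327, 0.1061], [0.0027, -0.2919, 0.1136], [0.0096, -0.2396, 0.1281]], 121)
side boss ([[-0.0268, -0.2074, 0.1453], [-0.0027, -0.1857, 0.1486], [0.0247, -0.1619, 0.1521]], 376)
lever ([[-0.0585, -0.1848, 0.1661], [-0.0529, -0.182, 0.203], [-0.0434, -0.1751, 0.2314]], 200) max [-0.04306714 -0.17389052  0.23181611]
knob ([[-0.0191, -0.3618, 0.0956], [-0.0065, -0.3556, 0.1126], [0.0114, -0.3376, 0.1218]], 222) [-0.01967356 -0.36266125  0.09267966] [320 280] [336 296] [327.71621622 287.98648649]
mandrel ([[-0.031, -0.0874, 0.1015], [-0.0117, -0.0203, 0.1241], [0.025, 0.0593, 0.1333]], 919)
barrel/quill ([[-0.0096, -0.3267, 0.1042], [-0.0018, -0.2681, 0.1181], [0.0092, -0.2077, 0.1354]], 489)
```

```bash
cat >> h.py <<'E'
O=A0-.184*EY
def world(x,y,z): return O+x*EX+y*EY+np.array([0,0,z])
def tol(P): return lat(P)-np.array([0,-.184,0])
E
python3 - <<'E'
from h import *
s=observe();M=R.from_rotvec(s['ee_rot']).as_matrix();print(M.round(3))
a=np.arctan2(M[1,1],M[0,1]);b=np.arctan2(EX[1],EX[0]);d=(np.degrees(b-a)+90)%180-90
print('spin',d)
print('origin',O,EX,EY)
print('side knob chk',proj(cam('side'),world(0,-.178,.101)),'scene',proj(cam('scene'),world(0,-.156,.101)))
print('levertip proj',proj(cam('side'),world(-.05,.0055,.231)),proj(cam('scene'),world(-.05,.0055,.231)))
w=world(0,-.178-.0095-.03,.105);print(w,w-s['position'])
E
```

```text
[[-0.931  0.365 -0.   ]
 [ 0.365  0.931 -0.001]
 [-0.    -0.001 -1.   ]]
spin -76.63098162262354
origin [0.53769801 0.03873737 0.        ] [ 0.9901461  -0.14003821  0.        ] [0.14003821 0.9901461  0.        ]
side knob chk [[331.95585308 292.40470627]] scene [[253.46290015 185.4057542 ]]
levertip proj [[258.67764738 204.31232032]] [[295.87868381 168.24813904]]
[ 0.5072397  -0.17661941  0.105     ] [ 0.27912786 -0.75811686 -0.13511074]
```

Request:
step_arm:
  series:
    - [[0,0,0,0.04,0],[0,0,-0.02,0.08,-4],[0,0.015,-0.06,0.08,-8],[0,0.03,-0.1,0.08,-12],[0,0.045,-0.14,0.08,-16],[0,0.06,-0.18,0.08,-21],[0,0.075,-0.22,0.08,-26],[0,0.09,-0.26,0.08,-31],[0,0.105,-0.3,0.08,-36],[0,0.12,-0.34,0.08,-41],[0,0.135,-0.38,0.08,-46],[0,0.15,-0.42,0.08,-50],[0,0.165,-0.46,0.08,-54],[0,0.18,-0.5,0.08,-58],[0,0.195,-0.54,0.08,-62],[0,0.21,-0.58,0.08,-66],[0,0.225,-0.62,0.08,-70],[0,0.24,-0.66,0.08,-74],[0,0.26,-0.7,0.08,-76.6],[0,0.275,-0.74,0.08,-76.6]]
  squeeze: 20

```text
clock: 1.82
position: [0.4953, -0.1396, 0.3203]
ee_rot: [-2.373, -2.058, 0.0]
force: [0.5, 1.0, -0.1]
width: 0.001
```

Run:
```python
from h import *
p=cam('wrist');s=observe();print(s['clock'],s['position'],s['ee_rot'],s['force'],s['width'],s['joints'])
im,d=eyes.get_image('wrist');cv2.imwrite('pics/w1.png',im[:,:,::-1])
print(world(0,-.178-.0095-.03,.105)-s['position'])
M=R.from_rotvec(s['ee_rot']).as_matrix();print(M.round(3), 'yaw err',np.degrees(np.arctan2(M[1,1],M[0,1])-np.arctan2(EX[1],EX[0])))
v,u=np.mgrid[0:420,0:560];uv=np.c_[u.ravel(),v.ravel()];P=pts(d,p,uv);Q=tol(P);C=im.reshape(-1,3)
r=(d.ravel()>.1)&(abs(Q[:,0])<.05)&(Q[:,1]<-.12)&(Q[:,1]>-.22)&(Q[:,2]>.07)&(C.max(1)<60)
print(np.percentile(Q[r],[1,50,99],axis=0),r.sum(),uv[r].mean(0))
```

```text
1.8167 [ 0.49533696 -0.1395798   0.32026926] [-2.37304151e+00 -2.05793711e+00  8.97744235e-05] [ 0.46338935  0.95628638 -0.05560483] 0.0008843254668221891 [-0.44386445  0.21523866  0.76260218  1.757872   -0.15734593  1.23133041
  0.21794579]
[ 0.01190273 -0.03703961 -0.21526926]
[[ 0.142  0.99  -0.   ]
 [ 0.99  -0.142  0.   ]
 [ 0.    -0.    -1.   ]] yaw err -0.08530253620900059
[[-0.0196215  -0.19050372  0.10559992]
 [-0.01086196 -0.16909262  0.11976093]
 [ 0.01608648 -0.15561944  0.35379041]] 863 [286.90498262 208.98261877]
```

View pics/w1.png

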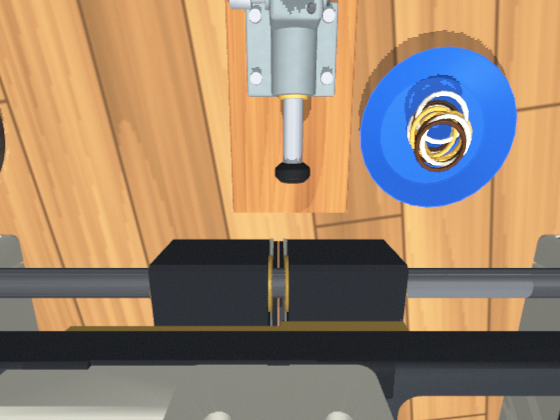

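Run:
```python
from h import *
p=cam('wrist');im=cv2.imread('pics/w1.png');m=(im[140:200,260:325].max(2)<60).astype(np.uint8)
c=max(cv2.findContours(m,0,1)[0],key=cv2.contourArea);x,y,w,h=cv2.boundingRect(c);x+=260;y+=140;print(x,y,w,h,p['position'])
for uv in [(x,y+h/2),(x+w,y+h/2),(x+w/2,y),(x+w/2,y+h)]:
    print(uv,tol(onplane(p,uv,.101))[0].round(4),tol(onplane(p,uv,.121))[0].round(4))
# quill rod edges
hsv=cv2.cvtColor(im,cv2.COLOR_BGR2HSV)
for r in (110,125,145): 
    k=np.where(hsv[r,270:315,1]<70)[0]+270;print(r,k.min(),k.max(),tol(onplane(p,((k.min()+k.max()+1)/2,r),.101))[0].round(4))
print(tol(observe()['position']))
```

```text
276 163 34 20 [ 0.50607342 -0.08017573  0.46455064]
(276, 173.0) [-0.0167 -0.1769  0.101 ] [-0.0166 -0.1739  0.121 ]
(310, 173.0) [ 0.0221 -0.1772  0.101 ] [ 0.0201 -0.1742  0.121 ]
(293.0, 163) [ 0.0027 -0.1657  0.101 ] [ 0.0017 -0.1633  0.121 ]
(293.0, 183) [ 0.0028 -0.1887  0.101 ] [ 0.0018 -0.185   0.121 ]
110 283 302 [ 0.0024 -0.1083  0.101 ]
125 283 302 [ 0.0024 -0.124   0.101 ]
145 283 301 [ 0.002  -0.1456  0.101 ]
[[-0.01459198 -0.19069771  0.32054964]]
```

Request:
step_arm:
  series:
    - [[0,0.012,-0.04,0,0],[0,0.012,-0.04,0,0],[0,0.012,-0.04,0,0],[0,0.012,-0.04,0,0],[0,0.012,-0.04,0,0]]

```text
clock: 2.28
position: [0.5084, -0.1868, 0.3203]
ee_rot: [2.374, 2.051, -0.004]
force: [1.0, 1.5, -0.5]
width: 0.006
```

Run:
```python
from h import *
s=observe();p=cam('wrist');im,d=eyes.get_image('wrist');im=im[:,:,::-1].copy();cv2.imwrite('pics/w2.png',im);print(s['dq'].round(3),s['force'])
m=(im[100:220,240:340].max(2)<60).astype(np.uint8)
c=max(cv2.findContours(m,0,1)[0],key=cv2.contourArea);x,y,w,h=cv2.boundingRect(c);x+=240;y+=100;print(x,y,w,h,tol(p['position']))
for uv in [(x,y+h/2),(x+w,y+h/2),(x+w/2,y),(x+w/2,y+h)]:
    print(uv,tol(onplane(p,uv,.101))[0].round(4),tol(onplane(p,uv,.121))[0].round(4))
hsv=cv2.cvtColor(im,cv2.COLOR_BGR2HSV)
for r in (80,90,100): 
    k=np.where(hsv[r,260:315,1]<70)[0]+260;print(r,k.min(),k.max(),tol(onplane(p,((k.min()+k.max()+1)/2,r),.101))[0].round(4))
print(tol(s['position']),s['position'])
```

```text
[-0.015 -0.009 -0.005  0.003 -0.001  0.     0.004] [ 0.96027023  1.50382247 -0.54382683]
257 121 35 20 [[ 0.00250215 -0.15895951  0.46433798]]
(257, 131.0) [-0.0204 -0.1667  0.101 ] [-0.0191 -0.1662  0.121 ]
(292, 131.0) [ 0.0183 -0.1669  0.101 ] [ 0.0174 -0.1665  0.121 ]
(274.5, 121) [-0.001  -0.1561  0.101 ] [-0.0008 -0.1563  0.121 ]
(274.5, 141) [-0.0012 -0.1776  0.101 ] [-0.001  -0.1766  0.121 ]
80 264 284 [-0.0006 -0.1142  0.101 ]
90 264 283 [-0.0012 -0.1242  0.101 ]
100 264 283 [-0.0013 -0.1343  0.101 ]
[[ 0.00252358 -0.22739509  0.32026975]] [ 0.50835272 -0.18677039  0.32026975]
```

Request:
step_arm:
  series:
    - [[0,0,0,-0.04,0],[0,-0.003,0,-0.08,0],[0,-0.003,0,-0.12,0],[0,-0.003,0,-0.16,0],[0,-0.003,0,-0.2,0],[0,-0.003,0,-0.22,0],[0,-0.003,0,-0.22,0],[0,-0.003,0,-0.22,0],[0,-0.003,0,-0.22,0]]

```text
clock: 3.08
position: [0.5065, -0.1863, 0.102]
ee_rot: [2.372, 2.052, -0.001]
force: [0.7, -0.3, 0.1]
width: 0.001
```

```bash
cat > st.py <<'E'
from h import *
s=observe();M=R.from_rotvec(s['ee_rot']).as_matrix()
print('t',s['clock'],'lathe',(tol(s['position'])[0]*1000).round(2),'F(lathe xyz)',np.round([s['force']@EX,s['force']@EY,s['force'][2]],2),'yawerr',np.degrees(np.arctan2(M[1,1],M[0,1])-np.arctan2(EX[1],EX[0])).round(2),'v',abs(s['dq']).max().round(3))
E
python3 st.py
```

```text
t 3.0833 lathe [   0.66 -227.14  102.02] F(lathe xyz) [ 0.77 -0.2   0.11] yawerr -0.21 v 0.015
```

Request:
step_arm:
  series:
    - [[0,0.001,0.01,0,0],[0,0.002,0.02,0,0],[0,0.003,0.03,0,0],[0,0.003,0.032,0,0],[0,0.003,0.034,0,0],[0,0.003,0.034,0,0],[0,0.003,0.034,0,0]]

```text
clock: 3.67
position: [0.5095, -0.1523, 0.1021]
ee_rot: [2.371, 2.052, -0.001]
force: [0.0, -0.7, -0.7]
width: 0.005
```

```bash
python3 st.py
```

```text
t 3.6667 lathe [  -1.13 -193.11  102.11] F(lathe xyz) [ 0.13 -0.64 -0.66] yawerr -0.2 v 0.01
```

Force bias is within about 1 N. I'll advance another 12 mm slowly to feel the contact and the drag.

Request:
step_arm:
  series:
    - [[0,0.0003,0.002,0,0],[0,0.0006,0.004,0,0],[0,0.0009,0.006,0,0],[0,0.0012,0.008,0,0],[0,0.0014,0.01,0,0],[0,0.0017,0.012,0,0]]

```text
clock: 4.17
position: [0.511, -0.1417, 0.1021]
ee_rot: [2.371, 2.05, -0.003]
force: [-0.9, -5.4, -1.4]
width: 0.006
```

```bash
python3 st.py
```

```text
t 4.1667 lathe [  -1.14 -182.43  102.11] F(lathe xyz) [-0.14 -5.42 -1.4 ] yawerr -0.28 v 0.047
```

Request:
step_arm:
  series:
    - [[0,0.0004,0.003,0,0],[0,0.0008,0.006,0,0],[0,0.0013,0.009,0,0],[0,0.0017,0.012,0,0],[0,0.002,0.014,0,0],[0,0.0022,0.016,0,0],[0,0.0022,0.016,0,0],[0,0.0022,0.016,0,0]]

```text
clock: 4.83
position: [0.5132, -0.1263, 0.1021]
ee_rot: [2.371, 2.049, -0.004]
force: [-0.7, -4.7, -0.8]
width: 0.001
```

```bash
python3 st.py
```

```text
t 4.8333 lathe [  -1.16 -166.88  102.12] F(lathe xyz) [-0.01 -4.71 -0.82] yawerr -0.31 v 0.002
```

Request:
step_arm:
  series:
    - [[0,0.0003,0.001,0,0],[0,0.0003,0.002,0,0]]

```text
clock: 5.0
position: [0.5133, -0.125, 0.1021]
ee_rot: [2.372, 2.047, -0.004]
force: [-1.1, -6.0, -2.1]
width: 0.006
```

```bash
python3 st.py;python3 - <<'E'
from h import *
for n in ('scene','side'):
    im,d=eyes.get_image(n);cv2.imwrite(f'pics/{n}2.png',im[:,:,::-1])
    c=im[150:310,220:360] if n=='scene' else im[150:310,220:380]
    cv2.imwrite(f'pics/{n}2z.png',cv2.resize(c[:,:,::-1],None,fx=3.7,fy=3.7,interpolation=2))
E
python3 st.py
```

```text
t 5.0 lathe [  -1.19 -165.52  102.12] F(lathe xyz) [-0.21 -6.12 -2.05] yawerr -0.35 v 0.025
t 5.1 lathe [  -1.15 -165.07  102.11] F(lathe xyz) [-0.46 -3.8  -0.55] yawerr -0.32 v 0.003
```

View pics/scene2z.png

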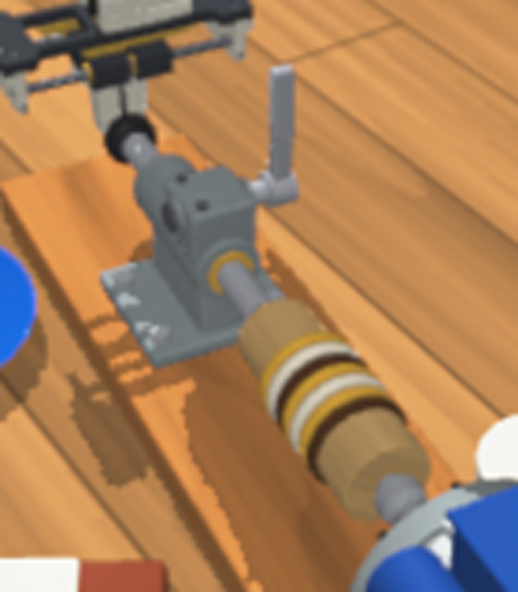

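Request:
step_arm:
  series:
    - [[0,0.0002,0.001,0,0],[0,0.0003,0.002,0,0],[0,0.0004,0.003,0,0],[0,0.0006,0.004,0,0],[0,0.0007,0.005,0,0],[0,0.0008,0.006,0,0],[0,0.0008,0.006,0,0]]

```text
clock: 5.68
position: [0.5143, -0.1183, 0.1021]
ee_rot: [2.371, 2.048, -0.004]
force: [-0.1, -3.2, -1.3]
width: 0.005
```

Request:
step_arm:
  series:
    - [[0,0.0001,0.0005,0,0],[0,0.00015,0.001,0,0],[0,0.00015,0.001,0,0]]

```text
clock: 5.93
position: [0.5145, -0.1171, 0.1021]
ee_rot: [2.371, 2.049, -0.004]
force: [-0.1, -3.7, -1.1]
width: 0.005
```

Request:
step_arm:
  series:
    - [[0,0.0001,0.0005,0,0],[0,0.00015,0.001,0,0],[0,0.00015,0.001,0,0]]

```text
clock: 6.18
position: [0.5146, -0.1159, 0.1021]
ee_rot: [2.371, 2.049, -0.004]
force: [-0.2, -5.0, -0.8]
width: 0.007
```

```bash
python3 st.py
```

```text
t 6.1833 lathe [  -1.17 -156.38  102.1 ] F(lathe xyz) [ 0.52 -5.01 -0.83] yawerr -0.29 v 0.002
```

Request:
step_arm:
  series:
    - [[0,0.0001,0.0005,0,0],[0,0.00015,0.001,0,0],[0,0.00015,0.001,0,0]]

```text
clock: 6.43
position: [0.5147, -0.1154, 0.1021]
ee_rot: [2.371, 2.048, -0.004]
force: [-0.5, -6.0, -1.0]
width: 0.003
```

Request:
step_arm:
  series:
    - [[0,0.0001,0.0005,0,0],[0,0.00015,0.001,0,0],[0,0.00015,0.001,0,0]]

```text
clock: 6.68
position: [0.5148, -0.1152, 0.1021]
ee_rot: [2.371, 2.047, -0.005]
force: [0.2, -7.5, -1.2]
width: 0.007
```

Request:
step_arm:
  series:
    - [[0,0.0001,0.0005,0,0],[0,0.00015,0.001,0,0],[0,0.00015,0.001,0,0],[0,0.00015,0.001,0,0]]

```text
clock: 7.02
position: [0.5148, -0.1151, 0.1022]
ee_rot: [2.371, 2.045, -0.006]
force: [-0.5, -6.8, -1.9]
width: 0.006
```

```bash
python3 st.py
```

```text
t 7.0167 lathe [  -1.15 -155.58  102.15] F(lathe xyz) [ 0.48 -6.8  -1.94] yawerr -0.39 v 0.001
```

Request:
step_arm:
  series:
    - [[0,0.0001,0.001,0,0],[0,0.0002,0.0015,0,0],[0,0.0002,0.0015,0,0],[0,0.0002,0.0015,0,0]]

```text
clock: 7.35
position: [0.5147, -0.115, 0.1022]
ee_rot: [2.372, 2.043, -0.008]
force: [-0.7, -8.3, -2.8]
width: 0.004
```

```bash
python3 st.py
```

```text
t 7.35 lathe [  -1.2  -155.43  102.16] F(lathe xyz) [ 0.5  -8.27 -2.85] yawerr -0.46 v 0.001
```

Request:
step_arm:
  series:
    - [[0,0.0001,0.001,0,0],[0,0.0003,0.002,0,0],[0,0.0003,0.002,0,0],[0,0.0003,0.002,0,0]]

```text
clock: 7.68
position: [0.5148, -0.1147, 0.1022]
ee_rot: [2.372, 2.04, -0.01]
force: [-1.6, -10.8, -2.1]
width: 0.004
```

```bash
python3 st.py
```

```text
t 7.6833 lathe [  -1.21 -155.14  102.19] F(lathe xyz) [ -0.11 -10.88  -2.08] yawerr -0.54 v 0.003
```

Request:
step_arm:
  series:
    - [[0,0.0002,0.0015,0,0],[0,0.0004,0.0026,0,0],[0,0.0004,0.0026,0,0],[0,0.0004,0.0026,0,0]]

```text
clock: 8.02
position: [0.5148, -0.1144, 0.1023]
ee_rot: [2.372, 2.037, -0.013]
force: [-1.9, -11.3, -2.5]
width: 0.006
```

```bash
python3 st.py
```

```text
t 8.0167 lathe [  -1.22 -154.87  102.26] F(lathe xyz) [ -0.28 -11.47  -2.55] yawerr -0.64 v 0.002
```

Request:
step_arm:
  series:
    - [[0,0.0002,0.0015,0,0],[0,0.0005,0.0032,0,0],[0,0.0005,0.0032,0,0],[0,0.0005,0.0032,0,0]]

```text
clock: 8.35
position: [0.5148, -0.1141, 0.1023]
ee_rot: [2.372, 2.032, -0.016]
force: [-1.6, -14.9, -2.7]
width: 0.002
```

```bash
python3 st.py
```

```text
t 8.35 lathe [  -1.26 -154.51  102.27] F(lathe xyz) [  0.51 -14.99  -2.65] yawerr -0.77 v 0.003
```

```bash
for i in 1 2; do python3 - <<'E'
from h import *
eyes.get_image('wrist')
E
python3 st.py; done
```

```text
t 8.4 lathe [  -1.23 -154.54  102.29] F(lathe xyz) [  0.86 -13.72  -2.75] yawerr -0.78 v 0.001
t 8.45 lathe [  -1.22 -154.54  102.3 ] F(lathe xyz) [  0.71 -13.57  -2.87] yawerr -0.78 v 0.001
```

Request:
step_arm:
  series:
    - [[0,0.0002,0.0015,0,0],[0,0.0005,0.0028,0,0],[0,0.0005,0.0034,0,0],[0,0.0005,0.0034,0,0]]

```text
clock: 8.78
position: [0.5148, -0.1141, 0.1023]
ee_rot: [2.373, 2.027, -0.02]
force: [-0.9, -16.6, -3.8]
width: 0.004
```

```bash
python3 st.py
python3 - <<'E'
from h import *
eyes.get_image('wrist')
E
python3 st.py
```

```text
t 8.7833 lathe [  -1.25 -154.58  102.35] F(lathe xyz) [  1.4  -16.53  -3.77] yawerr -0.93 v 0.002
t 8.8333 lathe [  -1.28 -154.56  102.35] F(lathe xyz) [  1.13 -15.82  -4.67] yawerr -0.93 v 0.003
```

Request:
step_arm:
  series:
    - [[0,-0.0001,-0.001,0,0],[0,-0.001,-0.006,0,0],[0,-0.003,-0.02,0,0.5],[0,-0.0055,-0.04,0,0.9],[0,-0.0055,-0.04,0.03,0.9],[0,-0.0055,-0.04,0.07,0.9],[0,-0.0055,-0.04,0.11,0.9],[0,-0.0055,-0.04,0.15,0.9],[0,-0.0055,-0.04,0.19,0.9],[0,-0.0055,-0.04,0.2,0.9],[0,-0.0055,-0.04,0.2,0.9]]

```text
clock: 9.75
position: [0.5111, -0.1539, 0.3057]
ee_rot: [2.353, 2.045, -0.011]
force: [0.4, -0.3, -0.4]
width: 0.002
```

```bash
python3 st.py;python3 - <<'E'
from h import *
p=cam('wrist');im,d=eyes.get_image('wrist');im=im[:,:,::-1].copy();cv2.imwrite('pics/w3.png',im)
m=(im[20:220,240:340].max(2)<60).astype(np.uint8)
c=max(cv2.findContours(m,0,1)[0],key=cv2.contourArea);x,y,w,h=cv2.boundingRect(c);x+=240;y+=20;print(x,y,w,h)
for uv in [(x,y+h/2),(x+w,y+h/2),(x+w/2,y),(x+w/2,y+h)]:
    print(uv,tol(onplane(p,uv,.101))[0].round(4),tol(onplane(p,uv,.121))[0].round(4))
im,d=eyes.get_image('scene');cv2.imwrite('pics/s3.png',im[:,:,::-1])
c=im[150:310,220:360];cv2.imwrite('pics/s3z.png',cv2.resize(c[:,:,::-1],None,fx=3.7,fy=3.7,interpolation=2))
s=observe();print(s['position']);print('to lever standoff',world(-.055,.0105+.0095+.02,.135+.08+.014)-s['position'])
E
```

```text
t 9.75 lathe [   0.64 -194.43  305.71] F(lathe xyz) [ 0.48 -0.22 -0.37] yawerr 0.06 v 0.083
256 118 37 21
(256, 128.5) [-0.0202 -0.1345  0.101 ] [-0.0191 -0.1339  0.121 ]
(293, 128.5) [ 0.0188 -0.1345  0.101 ] [ 0.0177 -0.1339  0.121 ]
(274.5, 118) [-0.0006 -0.1238  0.101 ] [-0.0007 -0.1238  0.121 ]
(274.5, 139) [-0.0007 -0.1453  0.101 ] [-0.0007 -0.1441  0.121 ]
[ 0.50930918 -0.15317611  0.30196344]
to lever standoff [-0.02046768  0.23922142 -0.07296344]
```

View pics/s3z.png

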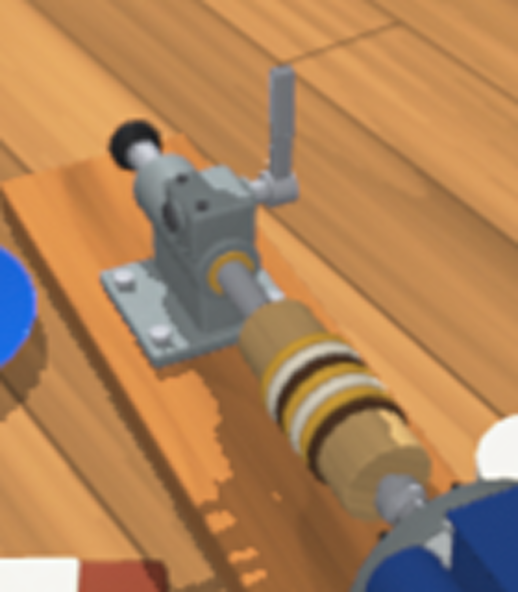

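View pics/w3.png

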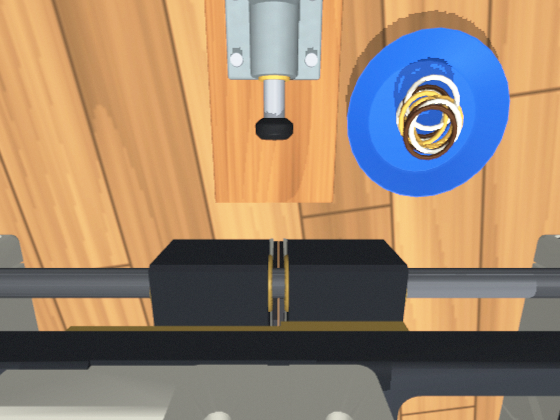

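Request:
step_arm:
  series:
    - [[0,-0.002,0.04,0,0],[0,-0.005,0.08,0,0],[0,-0.008,0.12,0,0],[0,-0.011,0.16,0,0],[0,-0.014,0.2,0,0],[0,-0.018,0.24,0,0],[0,-0.0184,0.254,0,0],[0,-0.0184,0.254,0,0],[0,-0.0184,0.254,-0.04,0],[0,-0.0184,0.254,-0.073,0],[0,-0.0184,0.254,-0.073,0],[0,-0.0184,0.254,-0.073,0],[0,-0.0184,0.254,-0.073,0]]

```text
clock: 10.93
position: [0.4914, 0.1001, 0.2298]
ee_rot: [2.357, 2.046, -0.018]
force: [-0.4, 0.3, 0.3]
width: 0.001
```

```bash
python3 st.py;python3 - <<'E'
from h import *
for n in ('side','wrist'):
    im,d=eyes.get_image(n);cv2.imwrite(f'pics/{n}4.png',im[:,:,::-1])
    if n=='side':
        c=im[130:330,180:380];cv2.imwrite('pics/side4z.png',cv2.resize(c[:,:,::-1],None,fx=3,fy=3,interpolation=2))
E
python3 st.py
```

```text
t 10.9333 lathe [-54.47  54.23 229.82] F(lathe xyz) [-0.42  0.24  0.35] yawerr -0.03 v 0.023
t 11.0333 lathe [-53.92  54.84 230.58] F(lathe xyz) [ 0.61 -0.55  0.76] yawerr 0.01 v 0.008
```

View pics/side4z.png

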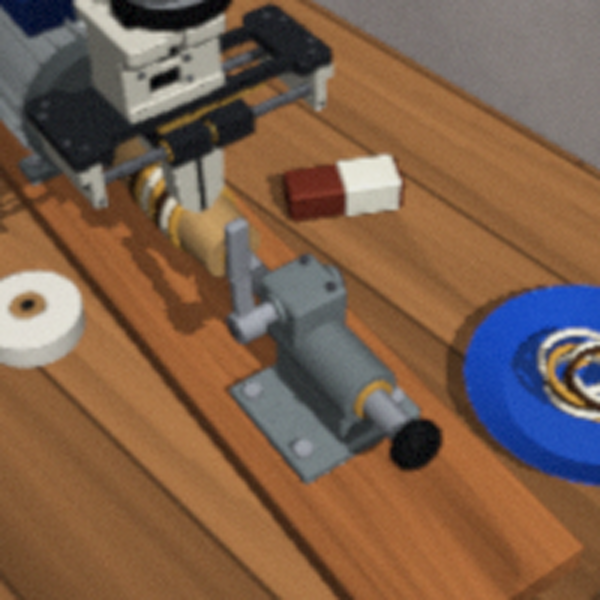

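View pics/wrist4.png

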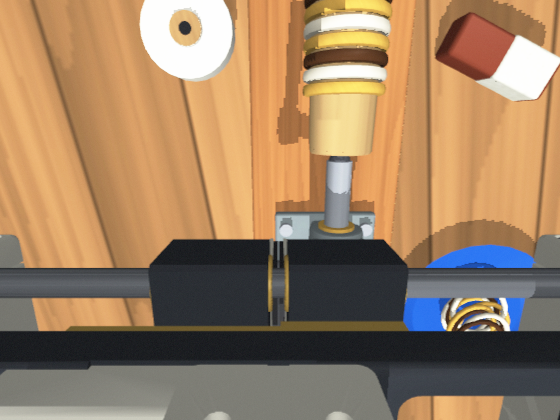

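Request:
step_arm:
  series:
    - [[0,-0.0015,-0.01,0,0],[0,-0.003,-0.02,0,0],[0,-0.0042,-0.029,-0.001,0],[0,-0.0042,-0.029,-0.001,0],[0,-0.0042,-0.029,-0.001,0]]

```text
clock: 11.45
position: [0.4877, 0.0706, 0.2299]
ee_rot: [2.358, 2.044, -0.014]
force: [-0.6, 0.4, 0.0]
width: 0.007
```

Request:
step_arm:
  series:
    - [[0,-0.0003,-0.002,0,0],[0,-0.0006,-0.004,0,0],[0,-0.0009,-0.006,0,0],[0,-0.0009,-0.006,0,0]]

```text
clock: 11.78
position: [0.4869, 0.0647, 0.23]
ee_rot: [2.358, 2.045, -0.013]
force: [0.5, 1.3, 1.2]
width: 0.005
```

```bash
python3 st.py
```

```text
t 11.7833 lathe [-53.96  18.63 229.95] F(lathe xyz) [0.33 1.4  1.19] yawerr -0.09 v 0.006
```

Request:
step_arm:
  series:
    - [[0,-0.0006,-0.004,0.0004,0],[0,-0.0011,-0.008,0.0006,0],[0,-0.0017,-0.012,0.0006,0],[0,-0.0023,-0.016,0.0005,0],[0,-0.0029,-0.0205,0,0],[0,-0.0034,-0.0242,-0.0005,0],[0,-0.004,-0.028,-0.0013,0],[0,-0.0045,-0.032,-0.0023,0]]

```text
clock: 12.45
position: [0.4822, 0.0344, 0.2274]
ee_rot: [2.358, 2.048, -0.011]
force: [-0.4, 11.1, -1.9]
width: 0.006
```

```bash
python3 st.py
```

```text
t 12.45 lathe [-54.35 -12.11 227.45] F(lathe xyz) [-1.98 10.91 -1.89] yawerr -0.01 v 0.105
```

Request:
step_arm:
  series:
    - [[0,-0.0009,-0.006,-0.0015,0],[0,-0.0014,-0.0102,-0.0035,0],[0,-0.002,-0.014,-0.0052,0],[0,-0.0025,-0.0178,-0.0074,0],[0,-0.003,-0.0212,-0.0094,0],[0,-0.0035,-0.0248,-0.0117,0],[0,-0.0039,-0.028,-0.0138,0]]

```text
clock: 13.03
position: [0.4783, 0.0083, 0.2139]
ee_rot: [2.358, 2.051, -0.008]
force: [-1.2, 12.9, 3.2]
width: 0.008
```

```bash
python3 st.py
```

```text
t 13.0333 lathe [-54.55 -38.48 213.92] F(lathe xyz) [-3.02 12.58  3.19] yawerr 0.08 v 0.108
```

Request:
step_arm:
  series:
    - [[0,-0.0008,-0.0055,-0.0042,0],[0,-0.0015,-0.0104,-0.0094,0],[0,-0.0019,-0.0133,-0.0125,0],[0,-0.0022,-0.0158,-0.0155,0],[0,-0.0026,-0.0183,-0.0188,0],[0,-0.0029,-0.0205,-0.0221,0]]

```text
clock: 13.53
position: [0.4756, -0.0117, 0.192]
ee_rot: [2.358, 2.052, -0.006]
force: [0.5, 5.6, 2.5]
width: 0.005
```

```bash
python3 st.py
```

```text
t 13.5333 lathe [-54.46 -58.64 191.95] F(lathe xyz) [-0.3   5.57  2.49] yawerr 0.13 v 0.106
```

Request:
step_arm:
  series:
    - [[0,-0.0005,-0.0034,-0.0055,0],[0,-0.0008,-0.0054,-0.0095,0],[0,-0.001,-0.0069,-0.0135,0],[0,-0.0012,-0.0082,-0.0172,0],[0,-0.0014,-0.0095,-0.021,0]]

```text
clock: 13.95
position: [0.4739, -0.0219, 0.1705]
ee_rot: [2.358, 2.051, -0.007]
force: [-0.0, 0.3, -0.1]
width: 0.004
```

```bash
python3 st.py;python3 - <<'E'
from h import *
im,d=eyes.get_image('side')
c=im[130:330,180:380];cv2.imwrite('pics/side5z.png',cv2.resize(c[:,:,::-1],None,fx=3,fy=3,interpolation=2))
E
python3 st.py
```

```text
t 13.95 lathe [-54.71 -68.96 170.48] F(lathe xyz) [-0.08  0.33 -0.07] yawerr 0.09 v 0.109
t 14.0 lathe [-55.06 -69.11 169.93] F(lathe xyz) [-0.85 -1.1  -0.74] yawerr 0.09 v 0.022
```

View pics/side5z.png

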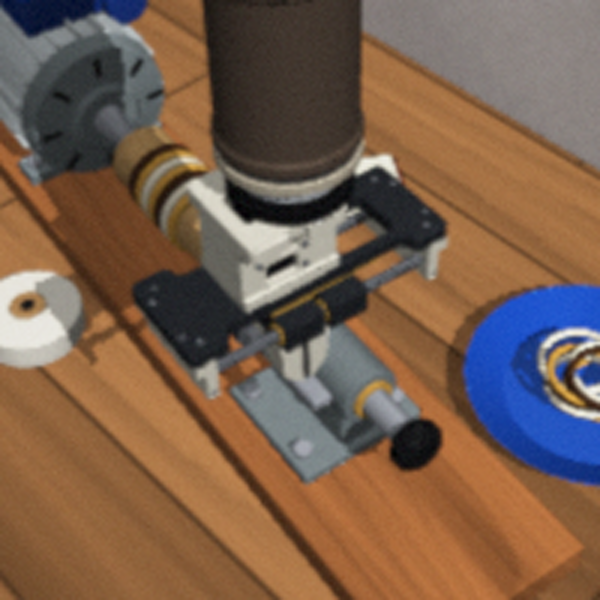

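The lever has snapped free of the finger (contact force is about 0). I'll lift clear and check.

Request:
step_arm:
  series:
    - [[0,0,0,0.02,0],[0,0,0,0.06,0],[0,0,0,0.1,0],[0,-0.03,-0.02,0.14,0],[0,-0.06,-0.04,0.16,0],[0,-0.1,-0.06,0.16,0],[0,-0.13,-0.09,0.16,0],[0,-0.13,-0.1,0.16,0],[0,-0.13,-0.1,0.16,0],[0,-0.13,-0.1,0.16,0]]

```text
clock: 14.83
position: [0.343, -0.1227, 0.3301]
ee_rot: [2.361, 2.05, -0.004]
force: [0.1, -0.6, -0.3]
width: 0.005
```

```bash
python3 st.py;python3 - <<'E'
from h import *
for n in ('side','scene'):
    p=cam(n);im,d=eyes.get_image(n)
    c=im[130:330,180:380];cv2.imwrite(f'pics/{n}6z.png',cv2.resize(c[:,:,::-1],None,fx=3,fy=3,interpolation=2))
    v,u=np.mgrid[0:420,0:560];uv=np.c_[u.ravel(),v.ravel()];P=pts(d,p,uv);Q=tol(P);ok=d.ravel()>.1
    r=ok&(abs(Q[:,0]+.05)<.012)&(Q[:,1]<-.03)&(Q[:,1]>-.1)&(Q[:,2]>.1)&(Q[:,2]<.2)
    print(n,'lever',r.sum(),np.percentile(Q[r],[2,50,98],axis=0).round(4).tolist() if r.sum() else '')
    r=ok&(abs(Q[:,0])<.03)&(Q[:,1]<-.1)&(Q[:,1]>-.2)&(Q[:,2]>.07)&(Q[:,2]<.13)&(im.reshape(-1,3).max(1)<60)
    print('knob',np.percentile(Q[r],[2,50,98],axis=0).round(4).tolist() if r.sum() else '')
E
```

```text
t 14.8333 lathe [-170.15 -187.1   330.13] F(lathe xyz) [ 0.15 -0.55 -0.28] yawerr -0.03 v 0.046
side lever 155 [[-0.0585, -0.0957, 0.141], [-0.0522, -0.0764, 0.1463], [-0.0436, -0.0531, 0.1486]]
knob [[-0.0192, -0.1463, 0.0952], [-0.0061, -0.14, 0.1135], [0.0105, -0.1247, 0.122]]
scene lever 106 [[-0.0574, -0.0903, 0.1404], [-0.0478, -0.0601, 0.1473], [-0.0418, -0.031, 0.1503]]
knob [[-0.0134, -0.1364, 0.0933], [0.0095, -0.129, 0.115], [0.0179, -0.1216, 0.1215]]
```

View pics/side6z.png

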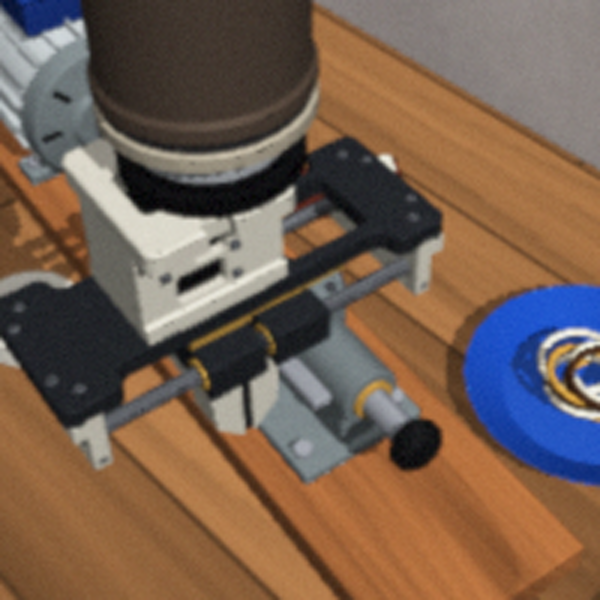

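View pics/scene6z.png

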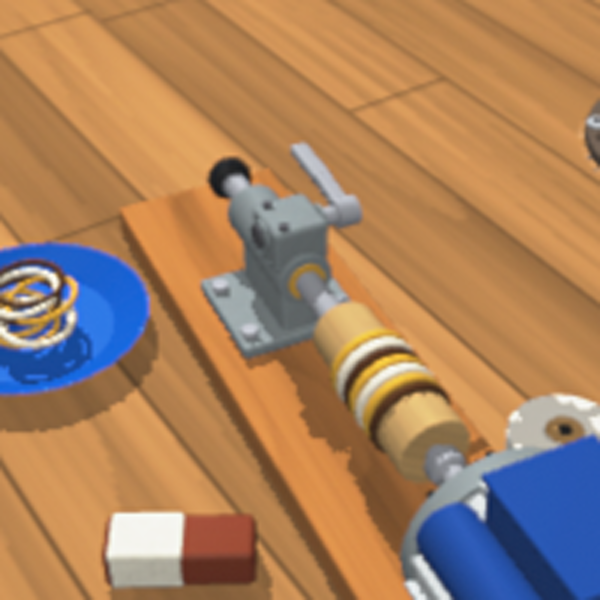

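The lever lies level, with its top about 146–147 mm up over y = -31 to -96 mm. The knob is still at about y = -0.134, bystanders are untouched and the arm is clear, so I'm handing in.

```bash
python3 -c "
from h import *
print(arm.sign_off())"
```

```text
the job is handed in; nothing more can be done
None
```

The quill is bedded and locked, and I handed the job in at about 15 s on the robot's clock. The sign-off gave no verdict.

- **Quill:** I pushed the knob in with the closed fingers. It went about 32 mm freely, then the force rose steadily at the bush. I increased the push in small steps to about 15–16.5 N, which is roughly 11–12 N on the point after drag (limit 16 N). The force reading wandered by about 1 N, so that figure is approximate.
- **After backing off:** The wrist camera put the knob centre at y = -134.5 mm, in line with where the fingers had left it.
- **Lever:** I followed its arc with the fingertips. The highest push I read was about 13 N, between moves (limit 30 N). It went over centre and snapped down by itself.
- **Last checks:** The final pictures show the lever lying level, its top 146–147 mm up (expected 145.5 mm). The knob has not moved, within a few mm. The gripper is clear and the force is near zero. The plate and polish bar look untouched; the arm partly hid the wheel in the side view, but it looks in place in the scene view.
- **Disagreement:** One early wrist picture put the knob about 8 mm off because the arm was still moving. A second picture taken at rest agreed with the fixed cameras, and I used that one.
- **Not checked:** I did not push the knob again after locking to test for play.

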